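Hang the stained slide rack up to drain

TASK

Lift the slide rack out of the staining dish it stands in, keep it upright, and hang it gently by the middle of its handle on the hook of the draining stand, so that it hangs level and still over the drip tray. Leave the three dishes and the wash bottle standing where they are.

Things in the scene. Friction and masses are not known exactly. Their poses are not given: they have to be found in the camera images.
- rack: Steel slide-staining rack full of glass slides, 0.18 to 0.27 kg, with a rigid upright bail handle over its length; stands in an open dish. Frame 96 (x) x 84 (y) x 42 mm high. Handle in the plane y = 0: level bar along x on two uprights 8 mm thick at x = +-42 mm. Origin: centre of the underside, z up; mass centre about 30 mm above it. Same when turned half round.
- handle_mid (a point): Middle of the handle bar, on its centre line, 112 mm above the rack's origin; axes as the rack's. Bar 8 x 8 mm in section, along x, 76 mm free between the uprights. Opening under the bar 66 mm high (from 42 to 108 mm above the origin), clear right through along y.
- stand: Fixed laboratory support stand: grey foot 240 x 140 x 12 mm; 12 mm rod at x = +95 mm, top 312 mm high; boss head (34 x 26 x 34 mm, centred 186 mm high, thumbscrew at +y) holding a flat steel hook that points along -x, roughly to the robot. Steel drip tray 150 x 125 mm, rim 30 mm above the table, under the hook. Origin: centre of the foot's underside, z up.
- hook_seat (a point): On the hook arm's top face, 190 mm high, at stand x = -50 mm, y = 0: where the handle bar should rest. Axes as the stand's: +x along the arm to the boss head, 128 mm away; -x to the open end. The arm is level, 10 mm wide (y), 6 mm thick (184 to 190 mm high). The inner face of its upturned end is 34 mm from here towards -x.
- hook_tip (a point): Top of the hook's upturned end, 215 mm high, 25 mm above the arm's top face, 37 mm from hook_seat towards the stand's -x. The upturned end is 6 mm thick (x) and 10 mm wide (y); its outer face is the end of the hook. Axes as the stand's.
- dish_rack: White plastic open staining dish, 116 mm (x) by 104 mm (y), 70 mm high, walls and floor 4 mm, a finger lug at the rim of each x end (the lugs make it 134 mm long); loose, 0.45 kg. The rack stands in it with about 6 mm of play all round and nearly parallel to it. Origin: centre of the underside.
- dish_empty: An equal dish, empty. Bystander. Origin: centre of the underside.
- dish_lidded: An equal dish with a flat lid (120 x 108 mm) and a low grip bar on it, 85 mm high in all. Bystander. Origin: centre of the underside.
- wash_bottle: White plastic squeeze bottle, 64 mm across and 146 mm high with its cap, and a thin bent spout up to 177 mm. Bystander, loose. Origin: centre of the underside.
Things that resemble listed ones, but are neither listed nor needed, are in the scene too. Leave any purple or red look-alike of the rack alone.

How it is judged:
By the outcome, as a careful person would: the job done as asked, in the order asked, and still so for the second after the job is handed in, with the robot touching nothing.
It also fails if it takes over 48 s, if anything falls off the work surface, if the arm or the gripper's body presses on something with over 40 N, if the wrist force passes 120 N, or if a joint passes its speed limit or range.

ROBOT

A 7-joint arm with a two-finger parallel gripper is mounted at the origin on the work surface. World frame = base frame: x ahead of the robot, y to its left, z up, the work surface at z = 0. Lengths are in m, angles in rad, forces in N, time in s.
With the tool pointing down it reaches from about 0.4 to 0.875 m from the base axis. Payload 6.5 kg.
Tool frame: the origin (TCP) lies midway between the tips of the shut fingers; the grasp point (between the pads) lies 19 mm behind it (ctrl.tcp_to_grasp is the z of the grasp point in the tool frame, in m); z points along the fingers, y is the line along which they close (so a half turn about z gives the same grasp; the last joint's range is limited). The gripper opens to 85 mm and grips with 20 to 120 N. Pads are 22 mm wide; open, the fingers measure 114 mm over their backs; the gripper's body (76 mm by 85 mm) begins 54 mm behind the grasp point. The pads swing forward as they close: fully open they stand 13 mm farther back than shut.
Start: joints at [-1.261, 0.536, -0.004, 1.538, 0.003, 1.067, -0.071], TCP at [0.239, 0.605, 0.231] pointing down, gripper open.
Joint ranges: [-2.7, 2.7], [-0.37, 2.16], [-1.27, 1.26], [0.24, 2.4], [-1.31, 4.45], [0.19, 1.91], [-2.76, 2.76]. Speed limits (rad/s): [2.39, 2.39, 3.14, 3.14, 3.14, 3.14, 3.14].

INTERFACE

Orientations are given as [roll, pitch, yaw] about the fixed x, y, z axes, in that order (R = Rz(yaw) Ry(pitch) Rx(roll)).
In Python, from cell import status, eyes, order, ctrl gives the robot as it stands.
- The arm moves only by the tool arm_command, never from a script. Its argument "series" is a list of rows, each an object with "offset": the shift along the tool's x, y, z normalised to -1 to 1, where 1 is 0.6 m, a list of three; "delta_rot": the turn, a rotation vector about the tool's x, y, z normalised to -1 to 1, where 1 is 30 degrees, a list of three; "fingers": the opening, from -1 (shut) to 1 (fully open). A call has 1 to 8 rows; each row is the pose to reach, as a shift and turn from the pose commanded when the call began, along the tool's axes at that moment; what a row does not reach only later rows make up. A row lasts 1/8 s, in which the tool goes at most 62.5 mm and 10.7 degrees, less where a joint would pass 70% of its speed; a pose out of reach is approached as far as the arm can. A call with a number of a shift or a turn outside -1 to 1 is refused whole. A call with a gripper value outside its range is refused whole. The fingers move at their own pace and stop on an object; "force" is the grip in N (left out, the last holds). Time passes only in rows, so rows that repeat a pose let the fingers close. It gives the time, the measured TCP pose, the force, the opening and the grip force at its end, in the units of the state.
- status.read_state(): the state, without advancing time (a new reading comes with each control period).
- eyes.get_image(name): name is "scene" or "top"; returns a dict with "color" (480x640x3 uint8, blue, green, red), "z_map" (480x640 float32, m along the optical axis (not along the pixel's ray), 0 where there is no reading), "camera_matrix" (3x3 intrinsics, pixels), "world_from_camera" (4x4, takes a point from camera to world coordinates). Camera axes: x right, y down, z forward; pixel columns grow to the right and rows downward; lengths in m; the calibration is good to about 2 mm. A picture is of the moment at which its call begins.
- order.hand_in(): hands the job in; it is judged then, once.
The state is a dict: "t": time; "q": joint angles; "joint_vel": joint speeds; "joint_efforts": joint torques, N m; "position": TCP position; "tcp_rot": TCP orientation; "force": force on the tool from outside, world axes, zero at the start; "wrist_torque": the same for the moment, N m; "grip_width": finger opening in m; "grip_force": force on a finger pad.
Only numpy, scipy, OpenCV 4.12 (cv2) and the standard library are available. Lean on these libraries where they do the work, as an engineer would, in place of code of your own. Each camera call takes 0.05 s, during which the arm holds its last target. There are 200 camera calls.

## Working session

There is one attempt and no reset: what is moved stays moved. The work goes in short steps, Python scripts to look and compute and a tool call to move; the robot and the scene stay as the last step left them, time stands still between calls to the robot, and variables do not carry over. Pictures are saved under pics/ and viewed, at most 10 in all, crops included, and the job is handed in when it is done.

Besides the shell and the picture viewer there is one more tool, called after "Emit:" as name([rows], argument=value, ...), one row to a line, values as JSON. arm_command: Moves the arm, as the interface text tells. Its arguments: {"type":"object","properties":{"series":{"type":"array","items":{"type":"object","properties":{"offset":{"type":"array","items":{"type":"number","minimum":-1,"maximum":1}},"delta_rot":{"type":"array","items":{"type":"number","minimum":-1,"maximum":1}},"fingers":{"type":"number"}}}},"force":{"type":"number"}},"required":["series"]}

```bash
mkdir -p pics; ls; python3 - <<'E'
from cell import status,eyes,ctrl
import cv2,numpy as np
print(status.read_state(),ctrl.tcp_to_grasp)
for n in("scene","top"):
    d=eyes.get_image(n);cv2.imwrite(f"pics/{n}0.png",d["color"]);np.savez(f"{n}0.npz",**d)
    print(n,d["camera_matrix"].round(1).tolist(),d["world_from_camera"].round(3).tolist())
E
```

```text
pics
{'t': 0.0, 'q': array([-1.26121868,  0.53719587, -0.004445  ,  1.53885593,  0.00259744,
        1.06730046, -0.07124721]), 'joint_vel': array([-5.46773934e-06,  5.91369413e-04,  1.83558075e-04, -6.16302366e-04,
       -9.56318556e-04,  2.80399346e-03, -9.22461275e-04]), 'joint_efforts': array([-4.02909354e-04, -5.83413112e+01,  1.04865331e+00, -2.59097028e+01,
        1.24269249e-02,  9.77601274e-03,  2.31020425e-05]), 'position': array([0.23832951, 0.60405562, 0.23040049]), 'tcp_rot': array([-3.13984314e+00,  1.23122692e-04,  2.76584405e+00]), 'force': array([ 0.13679104,  0.95213349, -0.02835883]), 'wrist_torque': array([ 0.0154394 , -0.03218738, -0.02258606]), 'grip_force': 0.0, 'grip_width': 0.08551234327465568} -0.0187
scene [[472.4, 0.0, 318.7], [0.0, 472.4, 235.1], [0.0, 0.0, 1.0]] [[0.658, 0.593, -0.464, 1.091], [0.753, -0.527, 0.395, -0.622], [-0.01, -0.609, -0.793, 1.085], [0.0, 0.0, 0.0, 1.0]]
top [[491.1, 0.0, 319.4], [0.0, 491.1, 238.3], [0.0, 0.0, 1.0]] [[0.015, -0.993, 0.115, 0.41], [-1.0, -0.017, -0.015, -0.129], [0.017, -0.115, -0.993, 1.444], [0.0, 0.0, 0.0, 1.0]]
```

View pics/scene0.png

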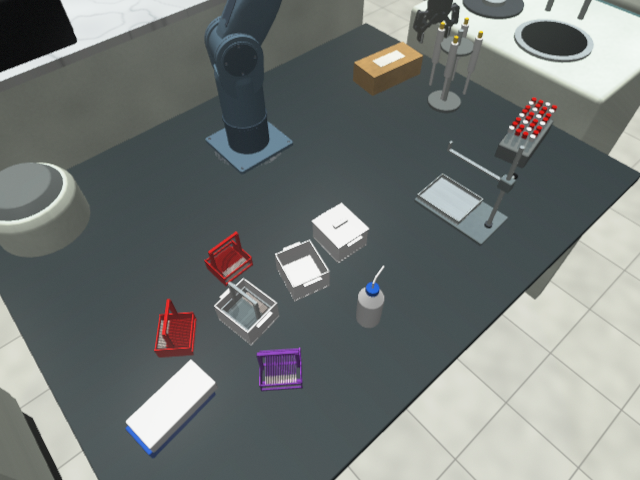

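View pics/top0.png

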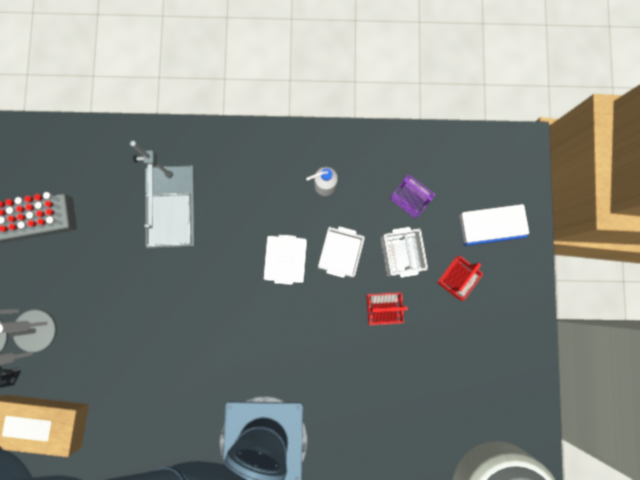

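The scene picture shows the steel rack with its handle in an open white dish at scene (246,310) / top (405,252). Things that could be mistaken for it:
- red racks at scene (228,258) and (175,330), top (386,308) and (461,278)
- purple rack at scene (280,368), top (413,196)
- empty dish at scene (302,268)
- lidded dish at scene (340,230)

The stand is at scene (470,195) / top (165,205). I choose the grey rack and check it in close crops.

```bash
python3 - <<'E'
import cv2,numpy as np
def crop(n,x,y,w,h,s):
    im=np.load(f"{n}0.npz")["color"][y:y+h,x:x+w]
    im=cv2.resize(im,None,fx=s,fy=s,interpolation=cv2.INTER_CUBIC)
    for i in range(0,w,10):
        cv2.line(im,(i*s,0),(i*s,6),(0,255,255),1)
        if i%20==0: cv2.putText(im,str(x+i),(i*s,16),0,.35,(0,255,255),1)
    for i in range(0,h,10):
        cv2.line(im,(0,i*s),(6,i*s),(0,255,255),1)
        if i%20==0: cv2.putText(im,str(y+i),(8,i*s+4),0,.35,(0,255,255),1)
    return im
a=crop("scene",205,270,80,60,5);b=crop("top",365,220,80,60,5)
c=crop("scene",430,130,100,75,4)
d=crop("top",120,130,100,75,4)
cv2.imwrite("pics/m0.png",np.vstack([np.hstack([a,b]),np.hstack([c,d])]))
# depth sanity
for n,(u,v) in (("scene",(246,300)),("top",(405,252))):
    D=np.load(f"{n}0.npz");print(n,D["z_map"][v-2:v+3,u-2:u+3].round(3).tolist())
E
```

```text
scene [[1.2029999494552612, 1.1109999418258667, 1.1080000400543213, 1.1059999465942383, 1.1069999933242798], [1.2089999914169312, 1.2059999704360962, 1.1089999675750732, 1.1069999933242798, 1.1039999723434448], [1.2020000219345093, 1.2070000171661377, 1.1970000267028809, 1.2029999494552612, 1.1059999465942383], [1.2039999961853027, 1.1990000009536743, 1.2039999961853027, 1.2000000476837158, 1.1990000009536743], [1.194000005722046, 1.2009999752044678, 1.1950000524520874, 1.2009999752044678, 1.190000057220459]]
top [[1.4179999828338623, 1.4170000553131104, 1.4149999618530273, 1.4220000505447388, 1.3320000171661377], [1.4509999752044678, 1.4459999799728394, 1.4479999542236328, 1.4149999618530273, 1.3329999446868896], [1.430999994277954, 1.4320000410079956, 1.4500000476837158, 1.4490000009536743, 1.3380000591278076], [1.4179999828338623, 1.4199999570846558, 1.4279999732971191, 1.437999963760376, 1.340000033378601], [1.4529999494552612, 1.4210000038146973, 1.4210000038146973, 1.4179999828338623, 1.4160000085830688]]
```

View pics/m0.png

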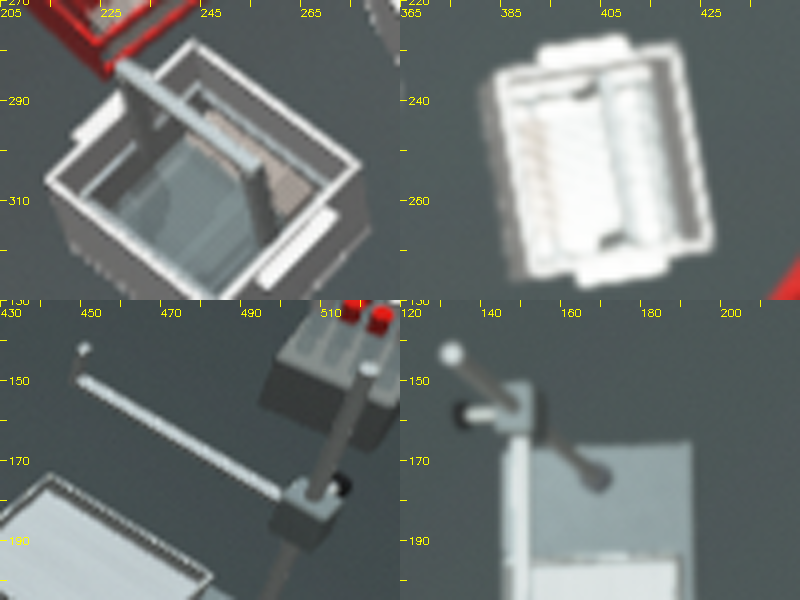

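The crops confirm the grey steel rack in its white dish. The bar runs from scene (228,283) to (254,303), and in top it is the vertical strip near column 408. The hook arm runs from scene (449,150) to (499,180), with its tip at (451,142). Next I measure from both views.

```bash
cat > h.py <<'E'
import numpy as np,cv2
def cloud(d,box):
    x,y,w,h=box;v,u=np.mgrid[y:y+h,x:x+w];z=d["z_map"][y:y+h,x:x+w].astype(float)
    K=d["camera_matrix"];T=d["world_from_camera"]
    c=np.stack([(u-K[0,2])*z/K[0,0],(v-K[1,2])*z/K[1,1],z],-1)
    P=c@T[:3,:3].T+T[:3,3];return P[z>0],np.stack([u,v],-1)[z>0]
def proj(d,p):
    T=d["world_from_camera"];K=d["camera_matrix"];c=(np.array(p)-T[:3,3])@T[:3,:3];c=c@K.T;return c[...,:2]/c[...,2:]
def ray(d,uv,z):
    T=d["world_from_camera"];K=d["camera_matrix"];r=T[:3,:3]@np.linalg.solve(K,[*uv,1]);return T[:3,3]+r*(z-T[2,3])/r[2]
def tri(d1,a,d2,b):
    A=[];y=[]
    for d,uv in((d1,a),(d2,b)):
        T=d["world_from_camera"];r=T[:3,:3]@np.linalg.solve(d["camera_matrix"],[*uv,1]);r/=np.linalg.norm(r)
        M=np.eye(3)-np.outer(r,r);A.append(M);y.append(M@T[:3,3])
    return np.linalg.lstsq(np.vstack(A),np.hstack(y),rcond=None)[0]
def line(P):
    c=P.mean(0);v=np.linalg.svd(P-c)[2][0];t=(P-c)@v;return c+v*t.min(),c+v*t.max()
E
python3 - <<'E'
import numpy as np
from h import *
S=np.load("scene0.npz");T=np.load("top0.npz")
for nm,lo,hi,bs,bt in(("bar",.108,.135,(218,275,60,60),(385,225,45,55)),("hook",.175,.2,(440,135,65,50),(135,150,40,90)),("dishrim",.062,.078,(205,270,80,80),(375,220,60,70)),
  ("empty",.06,.08,(270,235,62,65),(315,220,52,65)),("lid",.06,.1,(308,198,64,68),(258,228,52,62)),("bottle",.02,.2,(350,262,40,70),(303,160,40,40)),("tray",.02,.04,(405,165,90,60),(140,180,60,75)),("foot",.005,.02,(405,165,110,80),(140,160,60,90))):
    for n,d,b in(("scene",S,bs),("top",T,bt)):
        P,uv=cloud(d,b);m=(P[:,2]>lo)&(P[:,2]<hi);P=P[m];uv=uv[m]
        if len(P)<5:print(nm,n,len(P));continue
        r=cv2.minAreaRect(P[:,:2].astype(np.float32))
        print(nm,n,len(P),"z",np.percentile(P[:,2],[5,50,95]).round(4),"rect",np.round(r[0],4),np.round(r[1],4),round(r[2],1))
        if nm in("bar","hook"):
            a,b2=line(P);print("   line",a.round(4),b2.round(4),"yaw",np.degrees(np.arctan2(*(b2-a)[1::-1])).round(2),"uv",uv.min(0),uv.max(0))
P,uv=cloud(S,(444,136,14,12));m=P[:,2]>.1;print(np.c_[uv[m],P[m].round(3)])
E
```

```text
bar scene 154 z [0.1123 0.1195 0.1233] rect [ 0.5376 -0.3907] [0.092  0.0099] 9.3
   line [ 0.4924 -0.3992  0.12  ] [ 0.5831 -0.3835  0.1181] yaw 9.84 uv [228 282] [257 307]
bar top 118 z [0.1129 0.1187 0.123 ] rect [ 0.5331 -0.391 ] [0.0914 0.0099] 10.5
   line [ 0.578  -0.3833  0.1191] [ 0.488  -0.3991  0.1182] yaw -170.03 uv [403 235] [412 268]
hook scene 271 z [0.1856 0.1908 0.1961] rect [0.6712 0.2918] [0.182  0.0223] 1.0
   line [0.5802 0.288  0.19  ] [0.7621 0.2935 0.1913] yaw 1.74 uv [447 147] [504 184]
hook top 410 z [0.1818 0.1892 0.1976] rect [0.6747 0.3081] [0.201  0.0514] 1.1
   line [0.7749 0.3022 0.1898] [0.5748 0.2842 0.1882] yaw -174.86 uv [135 151] [156 228]
dishrim scene 536 z [0.0633 0.0685 0.0739] rect [ 0.532  -0.3518] [0.1352 0.1883] 9.0
dishrim top 361 z [0.0628 0.0682 0.0738] rect [ 0.5363 -0.3928] [0.1338 0.1042] 10.1
empty scene 552 z [0.0615 0.0683 0.0743] rect [ 0.536  -0.2126] [0.2179 0.1372] 72.7
empty top 347 z [0.0625 0.0679 0.0732] rect [ 0.5333 -0.2119] [0.104  0.1342] 75.4
lid scene 1603 z [0.0655 0.0756 0.0805] rect [ 0.514  -0.0845] [0.1366 0.177
[... 890 characters left out ...]
5.82e-01 2.86e-01 2.15e-01]
 [4.51e+02 1.43e+02 5.85e-01 2.85e-01 2.17e-01]
 [4.49e+02 1.44e+02 5.81e-01 2.83e-01 2.12e-01]
 [4.50e+02 1.44e+02 5.85e-01 2.82e-01 2.15e-01]
 [4.51e+02 1.44e+02 5.84e-01 2.90e-01 2.10e-01]
 [4.48e+02 1.45e+02 5.80e-01 2.82e-01 2.08e-01]
 [4.49e+02 1.45e+02 5.82e-01 2.84e-01 2.08e-01]
 [4.50e+02 1.45e+02 5.84e-01 2.86e-01 2.08e-01]
 [4.51e+02 1.45e+02 5.84e-01 2.91e-01 2.06e-01]
 [4.48e+02 1.46e+02 5.78e-01 2.86e-01 2.01e-01]
 [4.49e+02 1.46e+02 5.83e-01 2.83e-01 2.07e-01]
 [4.51e+02 1.46e+02 5.84e-01 2.93e-01 2.01e-01]
 [4.48e+02 1.47e+02 5.82e-01 2.81e-01 2.03e-01]
 [4.49e+02 1.47e+02 5.85e-01 2.82e-01 2.04e-01]
 [4.50e+02 1.47e+02 5.83e-01 2.90e-01 1.99e-01]]
```

```bash
cat > mv.py <<'E'
import numpy as np
from scipy.spatial.transform import Rotation as Ro
def R(rpy): return Ro.from_euler("xyz",rpy)
def mv(p0,r0,p1,yawdeg):
    "offset and delta_rot from pose (p0,r0) to p1, tool straight down, yaw"
    r1=R([np.pi,0,np.radians(yawdeg)]);a=R(r0)
    return (a.inv().apply(np.subtract(p1,p0))/.6).round(4).tolist(),(np.degrees((a.inv()*r1).as_rotvec())/30).round(4).tolist(),r1.as_euler("xyz")
E
python3 - <<'E'
import numpy as np
from h import *
from mv import *
from cell import status
S=np.load("scene0.npz");T=np.load("top0.npz")
def ends(d,b,lo,hi):
    P,uv=cloud(d,b);m=(P[:,2]>lo)&(P[:,2]<hi);a=np.array(line(P[m]));a=a[np.argsort(a[:,0])];return a,proj(d,a)
for nm,lo,hi,bs,bt in(("bar",.110,.135,(218,275,60,60),(385,225,45,55)),("hook",.180,.199,(440,145,56,34),(143,168,14,65))):
    A,ua=ends(S,bs,lo,hi);B,ub=ends(T,bt,lo,hi)
    print(nm,A.round(4).tolist(),B.round(4).tolist());t=[tri(S,ua[i],T,ub[i]) for i in(0,1)]
    print(" tri",np.round(t,4).tolist(),"yaw",[np.degrees(np.arctan2(*(q[1]-q[0])[1::-1])).round(2) for q in(A,B,np.array(t))])
# tip top patch by triangulation
print("tip z215 from scene px",ray(S,(450.7,142),.215).round(4))
s=status.read_state();p,r=s["position"],s["tcp_rot"]
for p1,y in(((.36,.42,.26),129),((.47,.22,.26),100),((.52,.02,.26),71),((.53,-.18,.25),42),((.514,-.395,.2),12.5)):
    o,d,r=mv(p,r,p1,y);print(o,d);p=p1
E
```

```text
bar [[0.4924, -0.3992, 0.1201], [0.5831, -0.3834, 0.1187]] [[0.488, -0.399, 0.1181], [0.578, -0.3833, 0.1194]]
 tri [[0.4887, -0.3988, 0.1151], [0.5795, -0.3833, 0.1135]] yaw [np.float64(9.87), np.float64(9.89), np.float64(9.7)]
hook [[0.5801, 0.2863, 0.1907], [0.7327, 0.2954, 0.1899]] [[0.5746, 0.2857, 0.1887], [0.7329, 0.2961, 0.1888]]
 tri [[0.5766, 0.2883, 0.1864], [0.7326, 0.2958, 0.1896]] yaw [np.float64(3.44), np.float64(3.78), np.float64(2.76)]
tip z215 from scene px [0.5809 0.2902 0.215 ]
[-0.3012, -0.2111, -0.0488] [-0.0029, 0.001, 0.9824]
[-0.3744, -0.0673, -0.0] [0.0, -0.0, 0.9667]
[-0.3427, 0.0242, 0.0] [0.0, -0.0, 0.9667]
[-0.3097, 0.1243, 0.0167] [0.0, -0.0, 0.9667]
[-0.2596, 0.2485, 0.0833] [0.0, -0.0, 0.9833]
```

Measured values:
- The bar's middle is about (0.535, -0.391, 0.116), with yaw 9.8°. Its length of 92 mm and its height match the text.
- The hook seat is about (0.617, 0.289, 0.190), with yaw about 3°, and the height matches too.

I'll grip the bar 21.5 mm off its middle so the pads clear the hook arm.

Emit:
arm_command([
  {"offset": [-0.3,-0.21,-0.05],"delta_rot": [-0.003,0.001,0.98],"fingers": 0.2},
  {"offset": [-0.3,-0.21,-0.05],"delta_rot": [-0.003,0.001,0.98],"fingers": 0.2},
  {"offset": [-0.3,-0.21,-0.05],"delta_rot": [-0.003,0.001,0.98],"fingers": 0.2},
  {"offset": [-0.3,-0.21,-0.05],"delta_rot": [-0.003,0.001,0.98],"fingers": 0.2},
], force=80)

```text
t: 0.6
position: [0.3619, 0.4179, 0.2616]
tcp_rot: [3.14, 0.0, 2.247]
force: [0.2, 0.5, 0.4]
grip_width: 0.0516
grip_force: 0.0
```

Emit:
arm_command([
  {"offset": [-0.374,-0.067,0],"delta_rot": [0,0,0.967],"fingers": 0.2},
  {"offset": [-0.374,-0.067,0],"delta_rot": [0,0,0.967],"fingers": 0.2},
  {"offset": [-0.374,-0.067,0],"delta_rot": [0,0,0.967],"fingers": 0.2},
  {"offset": [-0.374,-0.067,0],"delta_rot": [0,0,0.967],"fingers": 0.2},
])

```text
t: 1.1
position: [0.4709, 0.2185, 0.261]
tcp_rot: [3.141, -0.001, 1.742]
force: [0.2, 0.8, 0.9]
grip_width: 0.0515
grip_force: 0.0
```

Emit:
arm_command([
  {"offset": [-0.343,0.024,0],"delta_rot": [0,0,0.967],"fingers": 0.2},
  {"offset": [-0.343,0.024,0],"delta_rot": [0,0,0.967],"fingers": 0.2},
  {"offset": [-0.343,0.024,0],"delta_rot": [0,0,0.967],"fingers": 0.2},
  {"offset": [-0.343,0.024,0],"delta_rot": [0,0,0.967],"fingers": 0.2},
])

```text
t: 1.6
position: [0.5203, 0.0168, 0.2608]
tcp_rot: [3.141, -0.0, 1.232]
force: [-0.2, 0.8, -0.8]
grip_width: 0.051
grip_force: 0.0
```

Emit:
arm_command([
  {"offset": [-0.31,0.124,0.017],"delta_rot": [0,0,0.967],"fingers": 0.2},
  {"offset": [-0.31,0.124,0.017],"delta_rot": [0,0,0.967],"fingers": 0.2},
  {"offset": [-0.31,0.124,0.017],"delta_rot": [0,0,0.967],"fingers": 0.2},
  {"offset": [-0.31,0.124,0.017],"delta_rot": [0,0,0.967],"fingers": 0.2},
])

```text
t: 2.1
position: [0.5287, -0.1834, 0.2501]
tcp_rot: [3.141, 0.001, 0.726]
force: [-0.6, 1.3, -0.0]
grip_width: 0.0514
grip_force: 0.0
```

Emit:
arm_command([
  {"offset": [-0.26,0.248,0.083],"delta_rot": [0,0,0.983],"fingers": 0.2},
  {"offset": [-0.26,0.248,0.083],"delta_rot": [0,0,0.983],"fingers": 0.2},
  {"offset": [-0.26,0.248,0.083],"delta_rot": [0,0,0.983],"fingers": 0.2},
  {"offset": [-0.26,0.248,0.083],"delta_rot": [0,0,0.983],"fingers": 0.2},
  {"offset": [-0.26,0.248,0.083],"delta_rot": [0,0,0.983],"fingers": 0.2},
  {"offset": [-0.26,0.248,0.083],"delta_rot": [0,0,0.983],"fingers": 0.2},
])

```text
t: 2.85
position: [0.5147, -0.3914, 0.1997]
tcp_rot: [-3.138, -0.001, 0.221]
force: [1.4, 0.2, 0.6]
grip_width: 0.0512
grip_force: 0.0
```

```bash
python3 - <<'E'
from cell import status
from mv import *
s=status.read_state();print(s["t"],s["position"],s["tcp_rot"],s["grip_width"],s["force"],s["q"])
print(mv(s["position"],s["tcp_rot"],(.5135,-.3947,.097),9.8))
E
```

```text
2.85 [ 0.51471058 -0.39140854  0.19974169] [-3.13842463e+00 -1.28283292e-03  2.21170690e-01] 0.05118270235758455 [1.37123332 0.16029337 0.59099061] [ 0.09202035  0.67417544  0.75104798  1.60666833 -0.51110488  1.06803874
 -0.3626967 ]
([-0.0034, 0.0055, 0.1712], [-0.0061, -0.0023, 0.0957], array([3.14159265, 0.        , 0.17104227]))
```

Emit:
arm_command([
  {"offset": [-0.0034,0.0055,0.08],"delta_rot": [-0.006,-0.002,0.096],"fingers": 0.2},
  {"offset": [-0.0034,0.0055,0.171],"delta_rot": [-0.006,-0.002,0.096],"fingers": 0.2},
  {"offset": [-0.0034,0.0055,0.171],"delta_rot": [-0.006,-0.002,0.096],"fingers": 0.2},
  {"offset": [-0.0034,0.0055,0.171],"delta_rot": [-0.006,-0.002,0.096],"fingers": 0.2},
])

```text
t: 3.35
position: [0.5141, -0.3967, 0.0997]
tcp_rot: [3.138, -0.002, 0.17]
force: [-0.3, -0.4, 0.6]
grip_width: 0.0512
grip_force: 0.0
```

```bash
python3 - <<'E'
from cell import status,eyes
from mv import *
from h import *
s=status.read_state();print(s["t"],s["position"],s["tcp_rot"],s["grip_width"],s["force"])
print(mv(s["position"],s["tcp_rot"],(.5135,-.3947,.097),9.8))
a=eyes.get_image("scene")["color"][255:345,195:295];b=eyes.get_image("top")["color"][205:295,355:455]
cv2.imwrite("pics/g1.png",np.hstack([cv2.resize(i,None,fx=4,fy=4,interpolation=cv2.INTER_CUBIC) for i in(a,b)]))
E
```

```text
3.35 [ 0.51411569 -0.39674414  0.09967876] [ 3.13828272e+00 -1.68634176e-03  1.70303802e-01] 0.05118319709937029 [-0.27714761 -0.44651998  0.56988858]
([-0.0004, -0.0035, 0.0045], [0.0063, -0.0032, -0.0014], array([3.14159265, 0.        , 0.17104227]))
```

View pics/g1.png

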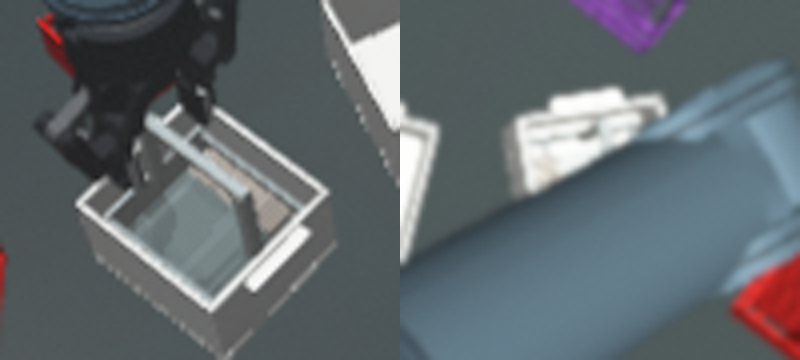

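The fingers straddle the bar near its near upright, around crop (150,120), and nothing else is touched. I close now.

Emit:
arm_command([
  {"offset": [0,-0.0035,0.0045],"delta_rot": [0.006,-0.003,0],"fingers": 0.2},
  {"offset": [0,-0.0035,0.0045],"delta_rot": [0.006,-0.003,0],"fingers": -0.5},
  {"offset": [0,-0.0035,0.0045],"delta_rot": [0.006,-0.003,0],"fingers": -1},
  {"offset": [0,-0.0035,0.0045],"delta_rot": [0.006,-0.003,0],"fingers": -1},
  {"offset": [0,-0.0035,0.0045],"delta_rot": [0.006,-0.003,0],"fingers": -1},
  {"offset": [0,-0.0035,0.0045],"delta_rot": [0.006,-0.003,0],"fingers": -1},
], force=80)

```text
t: 4.2
position: [0.5124, -0.3947, 0.0951]
tcp_rot: [-3.14, 0.002, 0.169]
force: [-0.1, 1.4, 5.3]
grip_width: 0.0064
grip_force: 78.4
```

Emit:
arm_command([
  {"offset": [0,0,-0.015],"fingers": -1,"delta_rot": [0,0,0]},
  {"offset": [0,0,-0.045],"fingers": -1,"delta_rot": [0,0,0]},
  {"offset": [0,0,-0.085],"fingers": -1,"delta_rot": [0,0,0]},
  {"offset": [0,0,-0.13],"fingers": -1,"delta_rot": [0,0,0]},
  {"offset": [0,0,-0.175],"fingers": -1,"delta_rot": [0,0,0]},
  {"offset": [0,0,-0.205],"fingers": -1,"delta_rot": [0,0,0]},
  {"offset": [0,0,-0.217],"fingers": -1,"delta_rot": [0,0,0]},
  {"offset": [0,0,-0.217],"fingers": -1,"delta_rot": [0,0,0]},
])

```text
t: 5.2
position: [0.5126, -0.3948, 0.225]
tcp_rot: [-3.14, 0.002, 0.169]
force: [1.1, -0.6, -1.9]
grip_width: 0.0061
grip_force: 78.2
```

```bash
python3 - <<'E'
from cell import status,eyes
from mv import *
from h import *
s=status.read_state();print(s["t"],s["position"],s["tcp_rot"],s["grip_width"],s["force"],s["wrist_torque"])
S=eyes.get_image("scene");np.savez("s1.npz",**S)
cv2.imwrite("pics/g2.png",cv2.resize(S["color"][180:360,160:360],None,fx=3,fy=3,interpolation=cv2.INTER_CUBIC))
p,r=s["position"],s["tcp_rot"]
for p1,y in(((.53,-.21,.228),38),((.53,-.03,.228),66),((.51,.14,.228),93)):
    o,d,r=mv(p,r,p1,y);print(o,d);p=p1
E
```

```text
5.2 [ 0.51257224 -0.39476241  0.22500811] [-3.14013427e+00  1.63602084e-03  1.68808879e-01] 0.006121584769253431 [ 1.08543414 -0.57405196 -1.93743907] [-0.00915669  0.04570134  0.00533558]
[0.0804, -0.2987, -0.0047] [-0.0035, 0.0024, -0.9443]
[0.1847, -0.2364, -0.0] [-0.0, 0.0, -0.9333]
[0.2453, -0.1457, -0.0] [0.0, 0.0, -0.9]
```

View pics/g2.png

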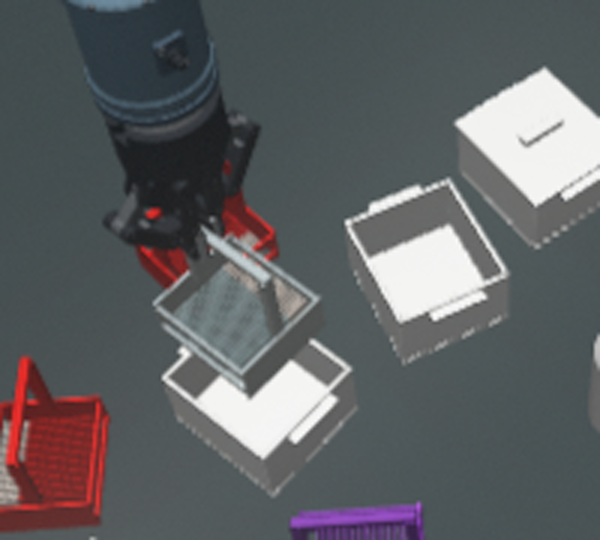

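The rack is out of its dish at crop (240,310), the dish stayed in place, and the rack looks level. Now I carry it over while turning it.

Emit:
arm_command([
  {"offset": [0.005,-0.02,0],"delta_rot": [0,0,-0.06],"fingers": -1},
  {"offset": [0.015,-0.06,0],"delta_rot": [0,0,-0.19],"fingers": -1},
  {"offset": [0.028,-0.105,0],"delta_rot": [0,0,-0.33],"fingers": -1},
  {"offset": [0.041,-0.15,-0.005],"delta_rot": [0,0,-0.475],"fingers": -1},
  {"offset": [0.054,-0.2,-0.005],"delta_rot": [0,0,-0.63],"fingers": -1},
  {"offset": [0.067,-0.25,-0.005],"delta_rot": [-0.003,0.002,-0.79],"fingers": -1},
  {"offset": [0.08,-0.299,-0.005],"delta_rot": [-0.003,0.002,-0.944],"fingers": -1},
])

```text
t: 6.12
position: [0.5294, -0.2077, 0.2275]
tcp_rot: [-3.14, 0.001, 0.668]
force: [0.1, -0.2, -1.5]
grip_width: 0.0062
grip_force: 78.1
```

Emit:
arm_command([
  {"offset": [0.031,-0.039,0],"delta_rot": [0,0,-0.155],"fingers": -1},
  {"offset": [0.062,-0.079,0],"delta_rot": [0,0,-0.31],"fingers": -1},
  {"offset": [0.092,-0.118,0],"delta_rot": [0,0,-0.466],"fingers": -1},
  {"offset": [0.123,-0.158,0],"delta_rot": [0,0,-0.62],"fingers": -1},
  {"offset": [0.154,-0.197,0],"delta_rot": [0,0,-0.777],"fingers": -1},
  {"offset": [0.185,-0.236,0],"delta_rot": [0,0,-0.933],"fingers": -1},
])

```text
t: 6.88
position: [0.5293, -0.0282, 0.2277]
tcp_rot: [-3.14, 0.0, 1.156]
force: [0.5, 1.3, -2.1]
grip_width: 0.0063
grip_force: 78.1
```

Emit:
arm_command([
  {"offset": [0.041,-0.024,0],"delta_rot": [0,0,-0.15],"fingers": -1},
  {"offset": [0.08,-0.048,0],"delta_rot": [0,0,-0.3],"fingers": -1},
  {"offset": [0.12,-0.071,0],"delta_rot": [0,0,-0.44],"fingers": -1},
  {"offset": [0.16,-0.095,0],"delta_rot": [0,0,-0.585],"fingers": -1},
  {"offset": [0.195,-0.115,0],"delta_rot": [0,0,-0.715],"fingers": -1},
  {"offset": [0.22,-0.13,0],"delta_rot": [0,0,-0.81],"fingers": -1},
  {"offset": [0.238,-0.141,0],"delta_rot": [0,0,-0.87],"fingers": -1},
  {"offset": [0.245,-0.146,0],"delta_rot": [0,0,-0.9],"fingers": -1},
])

```text
t: 7.88
position: [0.5099, 0.1403, 0.2282]
tcp_rot: [-3.141, 0.0, 1.624]
force: [-0.8, 0.6, -1.8]
grip_width: 0.0062
grip_force: 78.1
```

```bash
python3 - <<'E'
from cell import status
from mv import *
s=status.read_state();print(s["t"],s["position"],s["tcp_rot"],s["grip_width"],s["force"])
p,r=s["position"],s["tcp_rot"]
print(mv(p,r,(.51,.262,.228),93.1)[:2])
E
```

```text
7.875 [0.50989012 0.14033975 0.2281929 ] [-3.14120363e+00  4.06938688e-05  1.62403674e+00] 0.0062374081332988 [-0.77909792  0.55023403 -1.78055323]
([0.2025, 0.011, 0.0003], [-0.0007, 0.0001, -0.0017])
```

Emit:
arm_command([
  {"offset": [0.01,0.001,0.003],"delta_rot": [0,0,0],"fingers": -1},
  {"offset": [0.04,0.003,0.01],"delta_rot": [0,0,0],"fingers": -1},
  {"offset": [0.08,0.005,0.018],"delta_rot": [0,0,0],"fingers": -1},
  {"offset": [0.12,0.008,0.023],"delta_rot": [0,0,0],"fingers": -1},
  {"offset": [0.16,0.01,0.027],"delta_rot": [0,0,0],"fingers": -1},
  {"offset": [0.19,0.011,0.027],"delta_rot": [0,0,0],"fingers": -1},
  {"offset": [0.206,0.011,0.027],"delta_rot": [0,0,0],"fingers": -1},
  {"offset": [0.206,0.011,0.027],"delta_rot": [0,0,0],"fingers": -1},
])

```text
t: 8.88
position: [0.51, 0.2642, 0.212]
tcp_rot: [-3.141, -0.0, 1.624]
force: [0.9, 0.1, -1.5]
grip_width: 0.0065
grip_force: 78.2
```

```bash
python3 - <<'E'
from cell import status,eyes
from h import *
s=status.read_state();print(s["t"],s["position"],s["tcp_rot"])
S=eyes.get_image("scene");T=eyes.get_image("top");np.savez("s2.npz",**S);np.savez("t2.npz",**T)
a=cv2.resize(S["color"][110:230,380:510],None,fx=5,fy=5,interpolation=cv2.INTER_CUBIC)
cv2.imwrite("pics/g3.png",a)
cv2.imwrite("pics/g3t.png",cv2.resize(T["color"][150:290,120:240],None,fx=4,fy=4,interpolation=cv2.INTER_CUBIC))
p=s["position"]
# predicted pixels of the bar's far end and middle
for y in(-.0165,.0215,.0595): print(y,proj(S,[p[0],p[1]+y,p[2]+.0227]).round(1),proj(T,[p[0],p[1]+y,p[2]+.0227]).round(1))
E
```

```text
8.875 [0.5100153  0.26415146 0.21204357] [-3.14125743e+00 -1.43073313e-05  1.62357013e+00]
-0.0165 [421.7 130.4] [158.3 251.9]
0.0215 [430.9 124.4] [142.8 251.7]
0.0595 [439.9 118.5] [127.2 251.4]
```

View pics/g3.png

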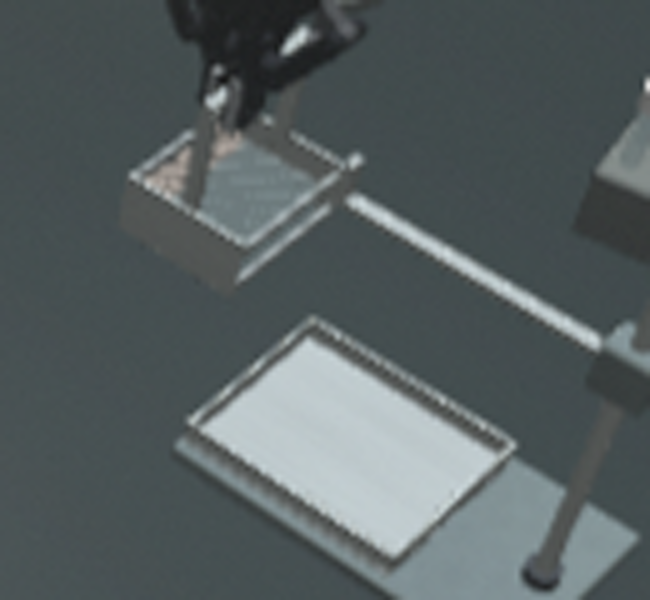

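The rack hangs upright just in front of the hook. Its rim corners are at crop (132,178), (245,245) and (350,175), and the hook tip is at crop (355,160). I measure it against the hook.

```bash
python3 - <<'E'
from h import *
S=np.load("s2.npz");T=np.load("t2.npz")
P,uv=cloud(S,(400,128,54,40))
m=(P[:,2]>.145)&(P[:,2]<.178)&(abs(P[:,0]-.51)<.06)&(P[:,1]<.36)
L,F,Rr=[(380+u/5,110+v/5) for u,v in((132,178),(245,245),(350,175))]
for z in(.157,.161,.165):
    w=np.array([ray(S,c,z) for c in(L,F,Rr)])
    print(z,"mid",((w[0]+w[2])/2).round(4),"edges",np.linalg.norm(w[1]-w[0]).round(4),np.linalg.norm(w[2]-w[1]).round(4),"yawLF",np.degrees(np.arctan2(*(w[1]-w[0])[1::-1])).round(1),"yawFR",np.degrees(np.arctan2(*(w[2]-w[1])[1::-1])).round(1))
# corner heights from depth (max z nearby)
for n,c in(("L",L),("F",F),("R",Rr)):
    Q,u=cloud(S,(int(c[0])-3,int(c[1])-3,7,7));k=(Q[:,2]>.14);print(n,np.sort(Q[k,2])[-8:].round(3))
# rim points: level test
def edge(a,b):
    z=[]
    for t in np.linspace(.1,.9,17):
        x,y=np.array(a)*(1-t)+np.array(b)*t;Q,u=cloud(S,(int(round(x))-1,int(round(y))-1,3,3));z.append(np.median(Q[:,2]))
    return np.polyfit(np.linspace(.1,.9,17),z,1).round(4),np.median(z).round(4)
print("LF(x dir)",edge(L,F),"FR(y dir)",edge(F,Rr))
b=cv2.imread("pics/g3t.png");print(b.shape)
E
```

```text
0.157 mid [0.5127 0.2917 0.157 ] edges 0.0803 0.0896 yawLF 4.3 yawFR 88.7
0.161 mid [0.5152 0.2877 0.161 ] edges 0.0799 0.0892 yawLF 4.3 yawFR 88.7
0.165 mid [0.5177 0.2838 0.165 ] edges 0.0796 0.0888 yawLF 4.3 yawFR 88.7
L [0.163 0.163 0.163 0.163 0.164 0.165 0.165 0.166]
F [0.159 0.159 0.161 0.162 0.163 0.163 0.164 0.165]
R [0.211 0.214 0.214 0.215 0.215 0.216 0.217 0.219]
LF(x dir) (array([-0.0011,  0.1618]), np.float64(0.1612)) FR(y dir) (array([0.0076, 0.1523]), np.float64(0.1556))
(560, 480, 3)
```

View pics/g3t.png

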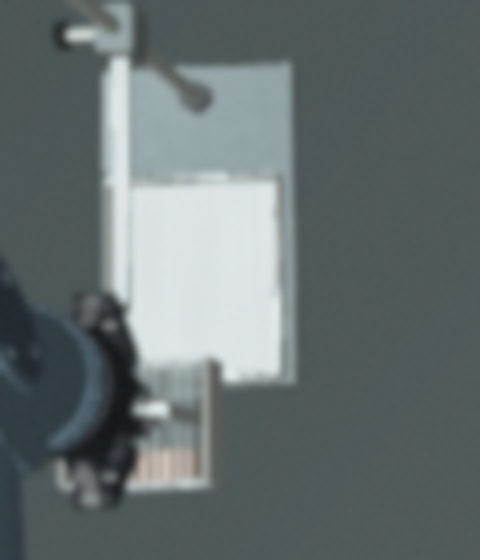

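```bash
python3 - <<'E'
from h import *
S=np.load("s2.npz");T=np.load("t2.npz");T0=np.load("top0.npz");S0=np.load("scene0.npz")
# top: right rim edge of frame, subpixel by row gradients; rows 250..270
g=cv2.cvtColor(T["color"],cv2.COLOR_BGR2GRAY).astype(float)
print("row 262",[int(x) for x in g[262,160:180]]);print("row 252 bar",[int(x) for x in g[252,150:180]])
g0=cv2.cvtColor(T0["color"],cv2.COLOR_BGR2GRAY).astype(float)
for r in(195,205,211,220): print("hook row",r,[int(x) for x in g0[r,140:160]])
print("rim y per u",ray(T,(173,262),.161).round(4),"bar end",ray(T,(163,252.5),.235).round(4),"hook",[ray(T0,(u,211),.19).round(4).tolist() for u in(147,150,153)])
P,uv=cloud(T,(150,235,30,40));
for lo,hi in((.145,.178),(.22,.245)):
    m=(P[:,2]>lo)&(P[:,2]<hi)&(P[:,1]<.30);Q=P[m];print(lo,m.sum(),Q.min(0).round(4),Q.max(0).round(4),np.median(Q,0).round(4), np.percentile(Q[:,1],[2,5,10]).round(4))
    if lo<.2: e=Q[Q[:,1]<.255];print(" rim side z",np.median(e[:,2]).round(4),len(e))
E
```

```text
row 262 [155, 165, 160, 158, 163, 158, 156, 153, 132, 122, 141, 150, 123, 97, 91, 89, 87, 85, 86, 86]
row 252 bar [25, 32, 62, 115, 159, 179, 194, 210, 219, 222, 219, 198, 146, 105, 98, 100, 103, 106, 104, 105, 128, 143, 121, 96, 90, 89, 87, 86, 87, 85]
hook row 195 [84, 84, 85, 85, 95, 128, 171, 201, 216, 223, 226, 219, 188, 176, 178, 178, 177, 173, 172, 170]
hook row 205 [85, 85, 84, 86, 93, 116, 140, 159, 194, 220, 224, 216, 205, 215, 223, 223, 222, 222, 222, 223]
hook row 211 [83, 84, 84, 86, 92, 116, 141, 159, 193, 219, 224, 217, 205, 215, 222, 222, 222, 222, 222, 222]
hook row 220 [85, 85, 84, 86, 92, 114, 139, 160, 193, 219, 222, 210, 191, 209, 222, 224, 222, 223, 222, 222]
rim y per u [0.4905 0.2312 0.161 ] bar end [0.5088 0.236  0.235 ] hook [[0.6188, 0.2961, 0.19], [0.6189, 0.2884, 0.19], [0.619, 0.2808, 0.19]]
0.145 379 [0.4662 0.2328 0.1451] [0.5514 0.2908 0.1765] [0.504  0.2583 0.1511] [0.2351 0.2356 0.2364]
 rim side z 0.1534 165
0.22 61 [0.4926 0.2375 0.2209] [0.5254 0.2589 0.2431] [0.5093 0.2505 0.2343] [0.2385 0.2386 0.2387]
```

```bash
python3 - <<'E'
from cell import status
from mv import *
s=status.read_state();p,r=s["position"],s["tcp_rot"]
print(mv(p,r,(.51,.2642,.222),93.1)[:2],mv(p,r,(.616,.2672,.222),93.1)[:2])
E
```

```text
([0.0026, -0.0004, -0.0165], [-0.0006, 0.0011, -0.0062]) ([-0.0014, 0.1763, -0.0165], [-0.0006, 0.0011, -0.0062])
```

Emit:
arm_command([
  {"offset": [0,0,-0.0165],"delta_rot": [0,0,-0.006],"fingers": -1},
  {"offset": [0,0.015,-0.0165],"delta_rot": [0,0,-0.006],"fingers": -1},
  {"offset": [-0.0005,0.045,-0.0165],"delta_rot": [0,0,-0.006],"fingers": -1},
  {"offset": [-0.001,0.08,-0.0165],"delta_rot": [0,0,-0.006],"fingers": -1},
  {"offset": [-0.001,0.115,-0.0165],"delta_rot": [0,0,-0.006],"fingers": -1},
  {"offset": [-0.001,0.15,-0.0165],"delta_rot": [0,0,-0.006],"fingers": -1},
  {"offset": [-0.0014,0.17,-0.0165],"delta_rot": [0,0,-0.006],"fingers": -1},
  {"offset": [-0.0014,0.1763,-0.0165],"delta_rot": [0,0,-0.006],"fingers": -1},
])

```text
t: 9.98
position: [0.6164, 0.2679, 0.2217]
tcp_rot: [-3.141, 0.0, 1.625]
force: [0.8, -0.4, -2.7]
grip_width: 0.006
grip_force: 78.1
```

Emit:
arm_command([
  {"offset": [0,0,0.01],"delta_rot": [0,0,0],"fingers": -1},
  {"offset": [0,0,0.03],"delta_rot": [0,0,0],"fingers": -1},
  {"offset": [0,0,0.047],"delta_rot": [0,0,0],"fingers": -1},
  {"offset": [0,0,0.055],"delta_rot": [0,0,0],"fingers": -1},
  {"offset": [0,0,0.055],"delta_rot": [0,0,0],"fingers": -1},
])

```text
t: 10.6
position: [0.6154, 0.2683, 0.1883]
tcp_rot: [-3.14, 0.0, 1.626]
force: [-1.2, 0.1, -1.8]
grip_width: 0.0064
grip_force: 78.1
```

```bash
python3 - <<'E'
from cell import status,eyes
from h import *
s=status.read_state();print(s["t"],s["position"],s["tcp_rot"],s["force"])
S=eyes.get_image("scene");T=eyes.get_image("top");np.savez("s3.npz",**S);np.savez("t3.npz",**T)
a=cv2.resize(S["color"][100:200,430:520],None,fx=5,fy=5,interpolation=cv2.INTER_CUBIC)
b=cv2.resize(T["color"][160:260,120:180],None,fx=5,fy=5,interpolation=cv2.INTER_CUBIC)
cv2.imwrite("pics/g4.png",np.hstack([a,b]))
E
```

```text
10.6 [0.61538225 0.26828145 0.18834572] [-3.14035013e+00  2.47971643e-04  1.62605213e+00] [-1.15145612  0.07520135 -1.83404548]
```

View pics/g4.png

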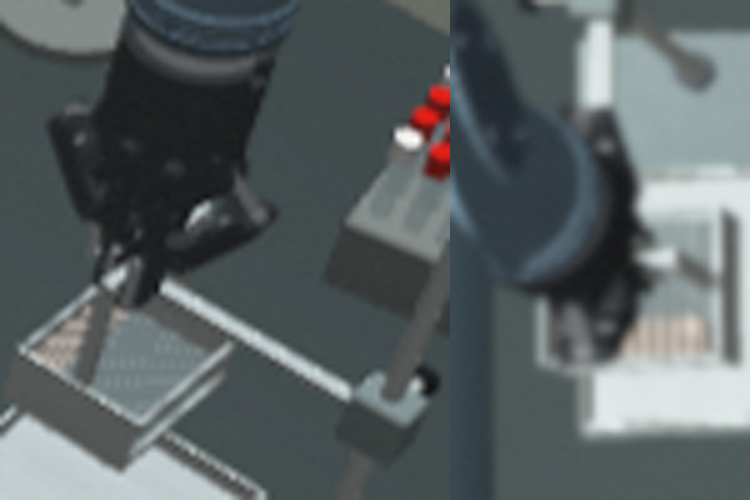

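The hook arm now passes under the bar through the handle opening (left part, around (165,290)), and the rack is over the tray. I check the centring once more.

```bash
python3 - <<'E'
from h import *
T=np.load("t3.npz");g=cv2.cvtColor(T["color"],cv2.COLOR_BGR2GRAY).astype(float)
for r in(210,211,212,213): print(r,[int(x) for x in g[r,154:182]])
for r in(168,172,176): print("hook",r,[int(x) for x in g[r,140:160]])
print(ray(T,(162,211.5),.2105)[:2],ray(T,(161,211.5),.2105)[:2],"hook",[ray(T,(u,172),.19)[:2].round(4).tolist() for u in(147,149,151)])
print("rim",[ray(T,(u,225),.140)[:2].round(4).tolist() for u in(172,174,176)],[int(x) for x in g[225,160:182]])
E
```

```text
210 [26, 35, 64, 103, 136, 158, 174, 190, 202, 210, 196, 157, 135, 142, 152, 154, 154, 162, 189, 200, 152, 102, 101, 140, 191, 220, 227, 227]
211 [26, 36, 68, 113, 154, 181, 201, 212, 217, 219, 200, 150, 116, 120, 133, 143, 148, 159, 189, 200, 153, 102, 102, 141, 192, 220, 227, 228]
212 [26, 35, 53, 88, 123, 157, 183, 196, 204, 205, 188, 144, 109, 101, 110, 122, 133, 149, 184, 198, 153, 102, 102, 140, 191, 220, 226, 227]
213 [28, 31, 37, 51, 78, 109, 135, 151, 163, 171, 164, 140, 111, 97, 96, 102, 113, 134, 172, 188, 145, 100, 102, 140, 192, 220, 226, 228]
hook 168 [84, 85, 85, 85, 91, 117, 152, 183, 214, 223, 223, 210, 173, 156, 158, 159, 159, 157, 148, 133]
hook 172 [84, 85, 85, 86, 97, 135, 176, 203, 223, 227, 224, 213, 178, 163, 165, 166, 167, 168, 169, 169]
hook 176 [85, 84, 85, 85, 97, 135, 177, 203, 224, 228, 225, 215, 179, 164, 167, 168, 168, 168, 168, 168]
[0.61476611 0.25135016] [0.61472002 0.2538666 ] hook [[0.7212, 0.3018], [0.7213, 0.2966], [0.7214, 0.2915]]
rim [[0.5905, 0.2447], [0.5906, 0.2394], [0.5907, 0.2341]] [167, 181, 180, 168, 182, 186, 184, 201, 207, 188, 169, 151, 166, 184, 147, 104, 102, 139, 190, 219, 226, 226]
```

Emit:
arm_command([
  {"offset": [-0.002,0,0.004],"delta_rot": [0,0,0],"fingers": -1},
  {"offset": [-0.002,0,0.01],"delta_rot": [0,0,0],"fingers": -1},
  {"offset": [-0.002,0,0.014],"delta_rot": [0,0,0],"fingers": -1},
  {"offset": [-0.002,0,0.017],"delta_rot": [0,0,0],"fingers": -1},
  {"offset": [-0.002,0,0.017],"delta_rot": [0,0,0],"fingers": -1},
])

```text
t: 11.32
position: [0.6157, 0.2671, 0.1785]
tcp_rot: [-3.141, 0.0, 1.626]
force: [0.5, -0.5, -1.9]
grip_width: 0.0059
grip_force: 78.2
```

Emit:
arm_command([
  {"offset": [0,0,0.002],"delta_rot": [0,0,0],"fingers": -1},
  {"offset": [0,0,0.004],"delta_rot": [0,0,0],"fingers": -1},
  {"offset": [0,0,0.004],"delta_rot": [0,0,0],"fingers": -1},
])

```text
t: 11.7
position: [0.6157, 0.2671, 0.1762]
tcp_rot: [-3.141, -0.0, 1.626]
force: [0.4, 0.3, -2.1]
grip_width: 0.0063
grip_force: 78.2
```

Not in contact yet, so I continue in 1 mm steps.

Emit:
arm_command([
  {"offset": [0,0,0.0015],"delta_rot": [0,0,0],"fingers": -1},
  {"offset": [0,0,0.002],"delta_rot": [0,0,0],"fingers": -1},
  {"offset": [0,0,0.002],"delta_rot": [0,0,0],"fingers": -1},
])

```text
t: 12.08
position: [0.6158, 0.2671, 0.1751]
tcp_rot: [-3.141, -0.0, 1.626]
force: [0.2, 1.3, -1.6]
grip_width: 0.006
grip_force: 78.2
```

Emit:
arm_command([
  {"offset": [0,0,0.0015],"delta_rot": [0,0,0],"fingers": -1},
  {"offset": [0,0,0.0015],"delta_rot": [0,0,0],"fingers": -1},
])

```text
t: 12.32
position: [0.6157, 0.2672, 0.1741]
tcp_rot: [-3.141, -0.0, 1.626]
force: [0.7, -1.1, -2.6]
grip_width: 0.0064
grip_force: 78.2
```

Emit:
arm_command([
  {"offset": [0,0,0.0015],"delta_rot": [0,0,0],"fingers": -1},
  {"offset": [0,0,0.0015],"delta_rot": [0,0,0],"fingers": -1},
])

```text
t: 12.58
position: [0.6158, 0.2671, 0.1732]
tcp_rot: [-3.141, -0.0, 1.626]
force: [-0.0, -0.3, -1.4]
grip_width: 0.0059
grip_force: 78.2
```

Emit:
arm_command([
  {"offset": [0,0,0.0015],"delta_rot": [0,0,0],"fingers": -1},
  {"offset": [0,0,0.0015],"delta_rot": [0,0,0],"fingers": -1},
])

```text
t: 12.82
position: [0.6159, 0.2671, 0.1729]
tcp_rot: [-3.141, -0.0, 1.626]
force: [-1.5, -0.6, 3.4]
grip_width: 0.0064
grip_force: 78.8
```

Contact: the vertical force changed from −2 to +3.4 N. I let go gently.

Emit:
arm_command([
  {"offset": [0,0,0],"delta_rot": [0,0,0],"fingers": -1},
  {"offset": [0,0,0],"delta_rot": [0,0,0],"fingers": -1},
  {"offset": [0,0,0],"delta_rot": [0,0,0],"fingers": -0.75},
  {"offset": [0,0,0],"delta_rot": [0,0,0],"fingers": -0.7},
  {"offset": [0,0,0],"delta_rot": [0,0,0],"fingers": -0.6},
  {"offset": [0,0,0],"delta_rot": [0,0,0],"fingers": -0.4},
  {"offset": [0,0,0],"delta_rot": [0,0,0],"fingers": -0.2},
  {"offset": [0,0,0],"delta_rot": [0,0,0],"fingers": -0.1},
], force=20)

```text
t: 13.82
position: [0.6158, 0.2672, 0.1724]
tcp_rot: [-3.141, -0.0, 1.626]
force: [-1.2, -0.1, -0.0]
grip_width: 0.0385
grip_force: 0.0
```

```bash
python3 - <<'E'
from cell import status,eyes
from h import *
s=status.read_state();print(s["t"],s["position"],s["grip_width"],s["force"])
S=eyes.get_image("scene");T=eyes.get_image("top")
a=cv2.resize(S["color"][120:220,420:510],None,fx=5,fy=5,interpolation=cv2.INTER_CUBIC)
b=cv2.resize(T["color"][160:260,120:180],None,fx=5,fy=5,interpolation=cv2.INTER_CUBIC)
cv2.imwrite("pics/g5.png",np.hstack([a,b]))
E
```

```text
13.825 [0.61580579 0.26715684 0.17236473] 0.03847806552972242 [-1.21706384 -0.07304134 -0.00270667]
```

View pics/g5.png

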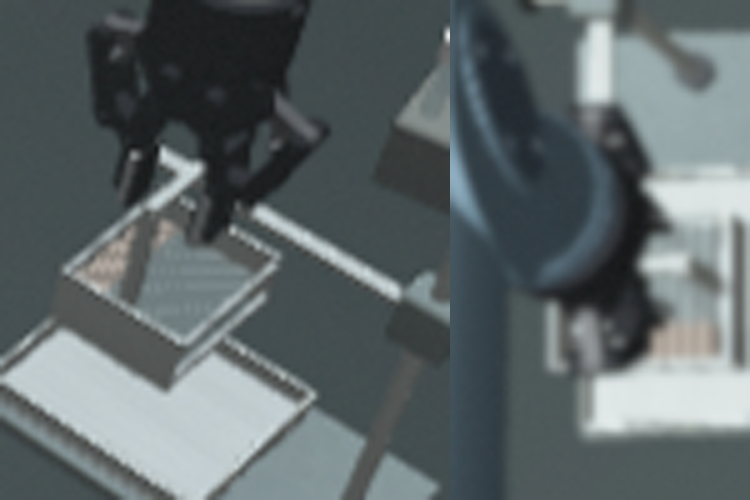

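The rack hangs on the arm with the fingers open around its bar (left part, around (180,180)). I withdraw straight up, then back, and let it settle.

Emit:
arm_command([
  {"offset": [0,0,-0.01],"delta_rot": [0,0,0],"fingers": -0.1},
  {"offset": [0,0,-0.03],"delta_rot": [0,0,0],"fingers": -0.1},
  {"offset": [0,0,-0.06],"delta_rot": [0,0,0],"fingers": -0.1},
  {"offset": [0,0,-0.1],"delta_rot": [0,0,0],"fingers": -0.1},
  {"offset": [0,0,-0.15],"delta_rot": [0,0,0],"fingers": -0.1},
  {"offset": [0,0,-0.2],"delta_rot": [0,0,0],"fingers": -0.1},
  {"offset": [0,0,-0.2],"delta_rot": [0,0,0],"fingers": -0.1},
])

```text
t: 14.8
position: [0.6177, 0.2675, 0.2967]
tcp_rot: [3.136, -0.003, 1.626]
force: [-0.5, -0.3, -0.5]
grip_width: 0.0383
grip_force: 0.0
```

Emit:
arm_command([
  {"offset": [-0.3,-0.1,0],"delta_rot": [0,0,0],"fingers": -0.1},
  {"offset": [-0.3,-0.1,0],"delta_rot": [0,0,0],"fingers": -0.1},
  {"offset": [-0.3,-0.1,0],"delta_rot": [0,0,0],"fingers": -0.1},
  {"offset": [-0.3,-0.1,0],"delta_rot": [0,0,0],"fingers": -0.1},
  {"offset": [-0.3,-0.1,0],"delta_rot": [0,0,0],"fingers": -0.1},
  {"offset": [-0.3,-0.1,0],"delta_rot": [0,0,0],"fingers": -0.1},
  {"offset": [-0.3,-0.1,0],"delta_rot": [0,0,0],"fingers": -0.1},
  {"offset": [-0.3,-0.1,0],"delta_rot": [0,0,0],"fingers": -0.1},
])

```text
t: 15.8
position: [0.5659, 0.0848, 0.2922]
tcp_rot: [-3.141, -0.0, 1.627]
force: [-0.4, -0.5, -0.2]
grip_width: 0.0382
grip_force: 0.0
```

Emit:
arm_command([
  {"offset": [0,0,0],"fingers": -0.1,"delta_rot": [0,0,0]},
  {"offset": [0,0,0],"fingers": -0.1,"delta_rot": [0,0,0]},
  {"offset": [0,0,0],"fingers": -0.1,"delta_rot": [0,0,0]},
  {"offset": [0,0,0],"fingers": -0.1,"delta_rot": [0,0,0]},
  {"offset": [0,0,0],"fingers": -0.1,"delta_rot": [0,0,0]},
  {"offset": [0,0,0],"fingers": -0.1,"delta_rot": [0,0,0]},
  {"offset": [0,0,0],"fingers": -0.1,"delta_rot": [0,0,0]},
  {"offset": [0,0,0],"fingers": -0.1,"delta_rot": [0,0,0]},
])

```text
t: 16.8
position: [0.5659, 0.0841, 0.2924]
tcp_rot: [-3.141, -0.0, 1.626]
force: [-0.4, 0.2, 0.3]
grip_width: 0.0389
grip_force: 0.0
```

```bash
python3 - <<'E'
from cell import status,eyes
from h import *
s=status.read_state();print(s["t"],s["position"],s["force"])
S=eyes.get_image("scene");T=eyes.get_image("top");S2=eyes.get_image("scene")
a=cv2.resize(S["color"][130:230,420:510],None,fx=5,fy=5,interpolation=cv2.INTER_CUBIC)
b=cv2.resize(T["color"][160:260,120:180],None,fx=5,fy=5,interpolation=cv2.INTER_CUBIC)
cv2.imwrite("pics/g6.png",np.hstack([a,b]))
print("motion",np.abs(S["color"][130:230,420:510].astype(int)-S2["color"][130:230,420:510]).mean())
for d,bx in((S,(425,140,60,70)),(T,(135,190,45,45))):
    P,_=cloud(d,bx);m=(P[:,2]>.193)&(P[:,2]<.206)&(P[:,0]>.59)&(P[:,0]<.65);e=np.array(line(P[m]));print(m.sum(),e.round(4).tolist(),e.mean(0).round(4))
    m=(P[:,2]>.11)&(P[:,2]<.14)&(abs(P[:,0]-.615)<.06)&(abs(P[:,1]-.29)<.06);c=np.linalg.lstsq(np.c_[P[m][:,:2],np.ones(m.sum())],P[m][:,2],rcond=None)[0];print("slope deg",np.degrees(c[:2]).round(1))
E
```

```text
16.8 [0.5659017  0.08409715 0.29240941] [-0.43396433  0.21979904  0.26659319]
motion 0.9531851851851851
99 [[0.6144, 0.3359, 0.198], [0.6196, 0.2434, 0.1978]] [0.617  0.2897 0.1979]
slope deg [-0.2 -0.4]
49 [[0.6199, 0.2828, 0.1978], [0.6074, 0.3247, 0.1975]] [0.6136 0.3037 0.1976]
slope deg [-0.6 14.7]
```

View pics/g6.png

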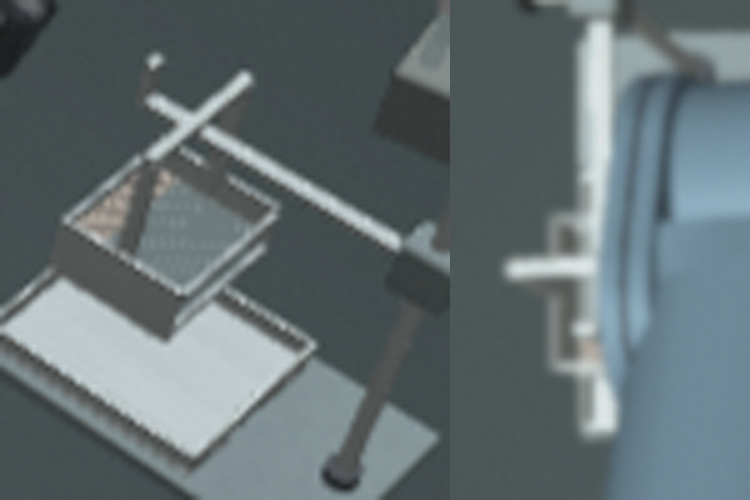

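The bar rests across the arm, crossing at crop (195,130). Its ends are both at z 0.198, its middle is about 1 mm from the hook line, the rim slope is under 0.5°, and the robot is clear. I hand in.

```bash
python3 -c "
from cell import order
print(order.hand_in())"
```

```text
the job is handed in; nothing more can be done
None
```

The rack hangs level by the middle of its handle on the hook over the drip tray, and the job was handed in at about 17 s with the arm clear; I did not re-measure the dishes and wash bottle at the end, but the arm never touched them.

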